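# Make up two experiment kits

### The arm

A 6-joint arm with a two-finger parallel gripper is mounted at the origin on the work surface; the furniture and walls round the work are solid. World frame = base frame: x ahead of the robot, y to its left, z up, the work surface at z = 0. Lengths are in m, angles in rad, forces in N, time in s.
With the tool pointing down it reaches from about 0.25 to 0.8 m from the base axis. Payload 8.5 kg.
Tool frame: the origin (TCP) lies at the very end of the fingers, on their centre line; the grasp point (between the pads) lies 19 mm behind it; z points along the fingers, y is the line along which they close (so a half turn about z gives the same grasp; the last joint's range is limited). The gripper opens to 85 mm and grips with 20 to 120 N. Pads are 22 mm wide; open, the fingers measure 114 mm over their backs; the gripper's body (76 mm by 85 mm) begins 54 mm behind the grasp point. The pads swing forward as they close: fully open they stand 13 mm farther back than shut.
Start: joints at [1.255, 0.238, -0.013, 1.319, 0, 1.571], TCP at [0.163, 0.499, 0.231] pointing down, gripper open.
Joint ranges: [-2.66, 2.66], [-1.03, 1.9], [-1.14, 1.46], [-1.82, 2.27], [-1.45, 1.34], [-3.14, 3.14]. Speed limits (rad/s): [2.22, 2.22, 2.79, 3.14, 3.14, 3.14].

### API

Orientations are given as a unit quaternion [w, x, y, z].
In Python, from workcell import bot gives the robot as it stands.
- The arm moves only by the tool servo_tool, never from a script. Its argument "steps" is a list that holds one entry, the list of rows, each a list of 5 numbers: the shift along the world's x, y, z in mm, then the turn about the world's z in rad, then the opening, from 0 (shut) to 1 (fully open). A call has 1 to 20 rows; each row shifts and turns the commanded pose from where the row before left it; what a row does not reach is not made up. A row lasts 1/10 s, in which the tool goes at most 50 mm and 8.59 degrees, less where a joint would pass 70% of its speed; a pose out of reach is approached as far as the arm can. A call is refused whole if a number of a shift passes 50 or a number of a turn 0.15, either way. A call with a gripper value outside its range is refused whole. The fingers move at their own pace and stop on an object; "squeeze" is the grip in N (left out, the last holds). Time passes only in rows, so rows that do not move let the fingers close. It gives the time, the measured TCP pose, the force, the opening and the grip force at its end, in the units of the state.
- bot.get_obs(): the state, without advancing time (a new reading comes with each control period).
- bot.grab_frame(name): name is "scene" or "top" or "wrist"; returns a dict with "pixels" (384x512x3 uint8, red, green, blue), "vfov" (degrees; the focal length in pixels is half the picture's height over the tangent of half this angle, whatever the lens; pixels are square), "cx", "cy" (the principal point, pixels), "T" (4x4, takes a point from camera to world coordinates); the wrist camera has in their place "T_tool_cam" (4x4, takes a point from camera to tool coordinates, whose origin is the TCP and whose axes are the flange's). Camera axes: x right, y up, looking along -z (the intrinsics and any distortion apply to the point x, -y, -z); pixel columns grow to the right and rows downward; lengths in m; the calibration is good to about 2 mm. A picture is of the moment at which its call begins: read the wrist's pose just before it. There is no depth.
- bot.finish_job(): hands the job in; it is judged then, once.
Trained networks look in the newest picture that a camera, given by its name, has taken for a name from the list of things; names that differ only in an ending like _2 or _b are one class to them, and where a whole thing is asked for, a point or a joint stands for the part that bears it (a point fixed in the world has none). Each returns a list of dicts, best first, with "conf" (0 to 1); they miss things now and then, are a little off and sometimes report something else, mostly with a low value. They report only what shows in the picture. A call takes as long as a camera call. They do not tell look-alikes from the thing itself.
- bot.look_for(camera, thing): "at" ([x, y, z] in m, in the coordinates of the camera as it stood for that picture, good to about 4 mm: the middle of the surface that is visible of it).
The state is a dict: "t": time; "joints": joint angles; "qvel": joint speeds; "joint_efforts": joint torques, N m; "tcp_pos": TCP position; "eef_rot": TCP orientation; "ft_force": force on the tool from outside, world axes, zero at the start; "ft_torque": the same for the moment, N m; "opening": finger opening in m; "grip_force": force on a finger pad.
Only numpy, scipy, OpenCV 4.12 (cv2) and the standard library are available. Lean on these libraries where they do the work, as an engineer would, in place of code of your own. Each camera call takes 0.05 s, during which the arm holds its last target. There are 200 camera calls.

### The job

Make up the two pupils' kits from the stock on the bench. The circuit kit in the blue tray gets the flat battery standing on the yellow pad, the red crocodile clip on the red pad and the black crocodile clip on the black pad; the burning kit in the wooden tray gets the tealight on the round white pad and the matchbox on the green pad. Set each thing down upright as it stands now, in the middle of its pad and (all but the round tealight) lengthwise along it, and leave the beaker, the brass weight and the rubber stopper where they are.

Things in the scene. Friction and masses are not known exactly. Their poses are not given: they have to be found in the camera images.
- battery_centre (a point): Flat 4.5 V battery, dark blue body with yellow band, standing on its narrow underside with two brass strips on top; body 22 (x) x 62 (y) x 58 mm high, the strips reach 62 mm high and one sticks out 12 mm beyond the body at its -y end (74 mm in length overall). Point: centre of the body, 29 mm above its underside; z up, y along its length.
- red_clip_centre (a point): Crocodile clip with a red sleeve and metal jaws, lying flat: 9 (x) x 64 (y) x 11 mm high, 12 g. Point: its centre, 5.5 mm above its underside; z up, y along its length.
- black_clip_centre (a point): Crocodile clip with a black sleeve and metal jaws, lying flat: 9 (x) x 64 (y) x 11 mm high, 12 g. Point: its centre, 5.5 mm above its underside; z up, y along its length.
- tealight_centre (a point): Round tealight candle in a bright metal cup, 39 mm across (to be taken as 37 mm wide), cup 16 mm high, 19 mm with the wick. Point: on its axis, 8 mm above its underside; z up.
- matchbox_centre (a point): Brown matchbox with dark striking sides, lying flat: 36 (x) x 53 (y) x 15 mm high. Point: its centre, 7.5 mm above its underside; z up, y along its length.
- circuit_tray: Blue plastic kit tray, fixed to the bench: 110 (x) x 190 (y) mm, floor 6 mm above the bench, rim 6 mm wide and 10 mm high above the bench, two ribs 3 mm above the floor. Origin: centre of its underside; z up. Three bays side by side along y, each with a coloured pad flush in the floor that runs lengthwise along x: yellow pad (86 x 50 mm) centred at y = +54 mm, narrow red pad (80 x 26 mm) at y = -10 mm, narrow black pad (80 x 26 mm) at y = -64 mm, all at x = 0.
- burning_tray: Brown wooden kit tray, fixed to the bench, same outline: 110 (x) x 190 (y) mm, floor 6 mm above the bench, rim 6 mm wide and 10 mm high above the bench, one middle rib 3 mm above the floor. Origin: centre of its underside; z up. Two bays: round white pad (58 mm across) centred at y = +45.5 mm, oblong green pad (68 mm along x, 50 mm along y) centred at y = -45.5 mm, both at x = 0.
- beaker_centre (a point): Small clear glass beaker, 53 mm across, 70 mm high, a bystander. Point: on its axis, half-way up (35 mm).
- weight_centre (a point): Brass 100 g weight with a knob, 29 mm across, 34 mm high, a bystander. Point: on its axis, 17 mm up.
- stopper_centre (a point): Dark red rubber stopper, 32 mm across, 28 mm high, a bystander. Point: on its axis, 14 mm up.
Not all that is in view belongs to the job. Of the things that look like the part that bears matchbox_centre, take the one that is farthest to the robot's right at the start.

How it is judged:
At the end, for the whole second after the job is handed in: Each thing released at rest on its own pad: centre within 15 mm of the pad centre along tray x and y, height within 6 mm of resting on the tray floor, upright within 0.15 rad; all but the tealight lengthwise along the pad within 0.35 rad, either way round (x of battery_centre in the frame of circuit_tray between -0.015 and 0.015 m and y of battery_centre in the frame of circuit_tray between 0.039 and 0.069 m and z of battery_centre in the frame of circuit_tray between 0.029 and 0.041 m and angle between each of battery_centre, red_clip_centre, black_clip_centre, tealight_centre, matchbox_centre's own z axis and vertical below 0.15 rad and angle between the y axis of each of battery_centre, red_clip_centre, black_clip_centre and the x axis of circuit_tray, either way round below 0.35 rad and x of red_clip_centre in the frame of circuit_tray between -0.015 and 0.015 m and y of red_clip_centre in the frame of circuit_tray between -0.025 and 0.005 m and z of red_clip_centre in the frame of circuit_tray between 0.0055 and 0.0175 m and x of black_clip_centre in the frame of circuit_tray between -0.015 and 0.015 m and y of black_clip_centre in the frame of circuit_tray between -0.079 and -0.049 m and z of black_clip_centre in the frame of circuit_tray between 0.0055 and 0.0175 m and x of tealight_centre in the frame of burning_tray between -0.015 and 0.015 m and y of tealight_centre in the frame of burning_tray between 0.0305 and 0.0605 m and z of tealight_centre in the frame of burning_tray between 0.008 and 0.02 m and x of matchbox_centre in the frame of burning_tray between -0.015 and 0.015 m and y of matchbox_centre in the frame of burning_tray between -0.0605 and -0.0305 m and z of matchbox_centre in the frame of burning_tray between 0.0075 and 0.0195 m and angle between the y axis of matchbox_centre and the x axis of burning_tray, either way round below 0.35 rad); the robot touches nothing.
It fails at once if the glass beaker is pushed or knocked (its centre moves more than 25 mm) (distance of beaker_centre from where it was at the start of the episode above 0.025 m).
It fails at once if the brass weight is pushed or knocked (its centre moves more than 25 mm) (distance of weight_centre from where it was at the start of the episode above 0.025 m).
It fails at once if the rubber stopper is pushed or knocked (its centre moves more than 25 mm) (distance of stopper_centre from where it was at the start of the episode above 0.025 m).
It also fails if it takes over 128 s, if anything falls off the work surface, if the arm or the gripper's body presses on something with over 40 N, if the wrist force passes 120 N, or if a joint passes its speed limit or range.

## Working session

There is one attempt and no reset: what is moved stays moved. The work goes in short steps, Python scripts to look and compute and a tool call to move; the robot and the scene stay as the last step left them, time stands still between calls to the robot, and variables do not carry over. Pictures are saved under pics/ and viewed, at most 14 in all, crops included, and the job is handed in when it is done.

Besides the shell and the picture viewer there is one more tool, called after "Request:" by a JSON object that holds its "api" and its "payload", one argument or row to a line. servo_tool: Moves the arm, as the interface text tells. Its arguments: {"type":"object","properties":{"steps":{"type":"array","items":{"type":"array","items":{"type":"array","items":{"type":"number"}}}},"squeeze":{"type":"number"}},"required":["steps"]}

```bash
mkdir -p pics
cat > h.py <<'E'
import numpy as np, cv2
from workcell import bot
TH=["battery_centre","red_clip_centre","black_clip_centre","tealight_centre","matchbox_centre","circuit_tray","burning_tray","beaker_centre","weight_centre","stopper_centre"]
def grab(n,save=None):
    f=bot.grab_frame(n)
    if save: cv2.imwrite(f"pics/{save}.png",f["pixels"][:,:,::-1])
    return f
def foc(f): return 192/np.tan(np.radians(f["vfov"])/2)
def pix2z(f,u,v,z):
    T=np.array(f["T"]);d=T[:3,:3]@np.array([(u-f["cx"])/foc(f),-(v-f["cy"])/foc(f),-1]);o=T[:3,3]
    return o+d*(z-o[2])/d[2]
def look(f,n,things=TH):
    T=np.array(f["T"])
    for t in things:
        for r in bot.look_for(n,t)[:4]:
            p=np.array(r["at"]);w=T[:3,:3]@p+T[:3,3]
            print(n,t,round(r["conf"],2),w.round(3),(round(f["cx"]+foc(f)*p[0]/-p[2]),round(f["cy"]+foc(f)*p[1]/p[2])))
E
python3 - <<'E'
from h import *
for n in ["top","scene"]:
    f=grab(n,n+"0"); print({k:v for k,v in f.items() if k!="pixels"})
    look(f,n)
E
```

```text
{'vfov': 49.13367731175461, 'cx': 257.3822804591069, 'cy': 197.44153892545896, 'T': array([[-0.01276396,  0.98729966, -0.15835551,  0.37122626],
       [-0.99931384, -0.01810214, -0.03231359, -0.05526149],
       [-0.03476977,  0.15783441,  0.98685326,  1.14909283],
       [ 0.        ,  0.        ,  0.        ,  1.        ]])}
top battery_centre 0.49 [ 0.44  -0.208  0.058] (331, 237)
top red_clip_centre 0.41 [ 0.554 -0.153  0.008] (307, 197)
top black_clip_centre 0.55 [ 0.655 -0.087  0.013] (282, 161)
top tealight_centre 0.47 [ 0.649 -0.228  0.009] (333, 162)
top matchbox_centre 0.72 [ 0.656 -0.087  0.016] (282, 160)
top matchbox_centre 0.71 [0.43  0.013 0.017] (246, 243)
top circuit_tray 0.64 [0.505 0.306 0.01 ] (140, 217)
top burning_tray 0.88 [0.579 0.062 0.005] (228, 189)
top beaker_centre 0.9 [ 0.455 -0.116  0.004] (294, 233)
top stopper_centre 0.65 [ 0.45  -0.341  0.026] (380, 233)
{'vfov': 53.75044567462673, 'cx': 259.2656924086209, 'cy': 198.5462569877141, 'T': array([[-0.90436602,  0.33278357, -0.2671651 ,  0.25853804],
       [-0.42669655, -0.71571327,  0.55288748,  0.57021596],
       [-0.00722173,  0.61401108,  0.78926437,  0.91801975],
       [ 0.        ,  0.        ,  0.        ,  1.        ]])}
scene battery_centre 0.83 [ 0.432 -0.195  0.052] (317, 174)
scene red_clip_centre 0.52 [ 0.553 -0.146  0.009] (274, 182)
scene black_clip_centre 0.41 [ 0.541 -0.27   0.012] (292, 157)
scene matchbox_centre 0.76 [ 0.65  -0.087  0.018] (238, 183)
scene matchbox_centre 0.74 [ 0.55  -0.4    0.019] (304, 130)
scene matchbox_centre 0.72 [0.425 0.022 0.016] (292, 236)
scene circuit_tray 0.64 [0.509 0.317 0.008] (213, 319)
scene burning_tray 0.71 [0.582 0.074 0.004] (233, 233)
scene beaker_centre 0.84 [ 0.451 -0.101  0.043] (300, 196)
scene stopper_centre 0.47 [ 0.448 -0.33   0.031] (326, 149)
```

```bash
python3 -c "
import cv2
a=cv2.imread('pics/top0.png')[80:300,80:480]
cv2.imwrite('pics/top0c.png',cv2.resize(a,None,fx=2,fy=2,interpolation=cv2.INTER_CUBIC))"
```

```text
(no output)
```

View pics/top0c.png

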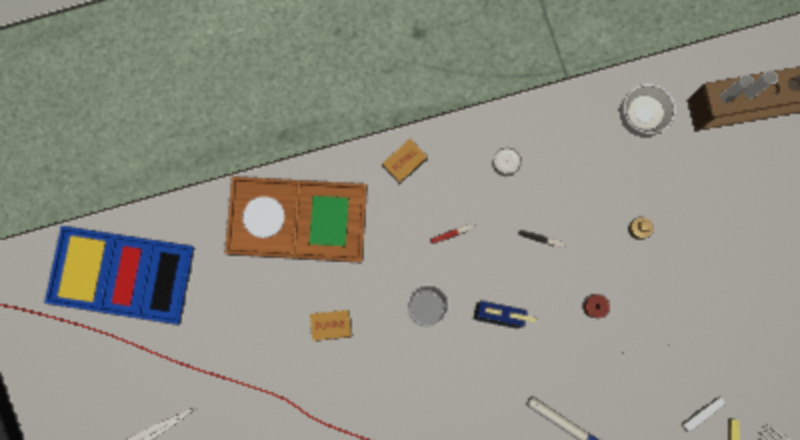

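View pics/scene0.png

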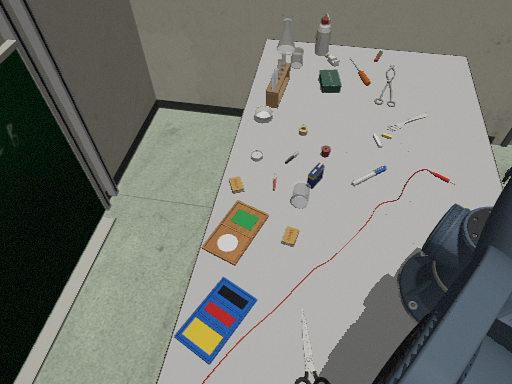

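Top view: the matchboxes are at crop (405,161) and (331,325). The right one is (405,161), world (0.655,-0.087). Red clip (452,234), black clip (541,239), battery (505,314), tealight (507,161), beaker (428,306), stopper (597,306), weight (642,228). Trays are on the left. Next I segment for centres and yaws.

```bash
cat > seg.py <<'E'
from h import *
# name: (crop box u0,v0,u1,v1 full px, hsv lo, hi, z)
B={"yellow":((100,190,180,245),(20,90,60),(35,255,255),.006),"red":((100,190,180,245),(170,120,60),(10,255,255),.006),
"black":((100,190,180,245),(0,0,0),(180,255,45),.006),"white":((195,170,262,212),(0,0,150),(180,60,255),.006),"green":((195,170,262,212),(45,90,40),(85,255,255),.006),
"redclip":((290,185,320,205),(0,0,0),(0,0,0),.008),"blackclip":((335,190,365,207),(0,0,0),(0,0,0),.008),"tealight":((322,150,346,172),(0,0,0),(0,0,0),.016),
"matchbox":((268,145,298,175),(5,110,60),(25,255,255),.015),"battery":((312,225,352,250),(0,0,0),(0,0,0),.05)}
f=grab("top");im=f["pixels"];hsv=cv2.cvtColor(im,cv2.COLOR_RGB2HSV)
for n,(b,lo,hi,z) in B.items():
    u0,v0,u1,v1=b;s=slice(v0,v1),slice(u0,u1);h=hsv[s]
    if hi==(0,0,0):
        bg=np.median(im[s].reshape(-1,3),0);m=(np.abs(im[s].astype(float)-bg).max(2)>25)
    elif lo[0]>hi[0]: m=((h[...,0]>=lo[0])|(h[...,0]<=hi[0]))&(h[...,1]>=lo[1])&(h[...,2]>=lo[2])
    else: m=cv2.inRange(h,np.array(lo),np.array(hi))>0
    k,l,st,c=cv2.connectedComponentsWithStats(m.astype(np.uint8));i=1+st[1:,4].argmax()
    v,u=np.nonzero(l==i)
    P=np.array([pix2z(f,a+u0,bb+v0,z)[:2] for a,bb in zip(u,v)],np.float32)
    r=cv2.minAreaRect(P*1000);w,V=np.linalg.eigh(np.cov(P.T));d=V[:,1]
    print(n,len(P),"mean",P.mean(0).round(4),"rect",np.round(r[0]),np.round(r[1]),round(r[2],1),"PCA long-axis yaw",round(float(np.degrees(np.arctan2(d[1],d[0]))),1))
E
python3 seg.py
```

```text
yellow 547 mean [0.5151 0.3629] rect [515. 363.] [50. 86.] 80.0 PCA long-axis yaw 170.3
red 257 mean [0.5045 0.2998] rect [504. 300.] [25. 79.] 80.4 PCA long-axis yaw 170.3
black 226 mean [0.4952 0.2466] rect [495. 246.] [23. 76.] 80.4 PCA long-axis yaw 170.2
white 340 mean [0.5833 0.1099] rect [584. 111.] [57. 56.] 0.1 PCA long-axis yaw 139.9
green 429 mean [0.5761 0.0189] rect [576.  19.] [49. 67.] 85.4 PCA long-axis yaw 177.2
redclip 62 mean [ 0.5515 -0.1423] rect [ 553. -145.] [10. 52.] 17.6 PCA long-axis yaw 107.3
blackclip 65 mean [ 0.548  -0.2626] rect [ 548. -265.] [50. 11.] 70.0 PCA long-axis yaw 69.5
tealight 40 mean [ 0.6578 -0.2289] rect [ 658. -230.] [20. 28.] 44.1 PCA long-axis yaw 136.1
matchbox 239 mean [ 0.6572 -0.0875] rect [657. -88.] [36. 52.] 42.8 PCA long-axis yaw 131.2
battery 293 mean [ 0.44   -0.2066] rect [ 439. -212.] [81. 29.] 77.1 PCA long-axis yaw 79.2
```

Pads fit the known spacings: circuit tray yaw is about -9.7°, burning tray about -4.5°. Moving over the stock for a wrist look.

Request:
{"api": "servo_tool", "payload": {
  "steps": [
    [[19, -36, 4, 0, 1], [19, -36, 4, 0, 1], [19, -36, 4, 0, 1], [19, -36, 4, 0, 1], [19, -36, 4, 0, 1], [19, -36, 4, 0, 1], [19, -36, 4, 0, 1], [19, -36, 4, 0, 1], [19, -36, 4, 0, 1], [19, -36, 4, 0, 1], [19, -36, 4, 0, 1], [19, -36, 4, 0, 1], [19, -36, 4, 0, 1], [19, -36, 4, 0, 1], [19, -36, 4, 0, 1], [19, -36, 4, 0, 1], [19, -36, 4, 0, 1], [19, -36, 4, 0, 1], [0, 0, 0, 0, 1], [0, 0, 0, 0, 1]]
  ],
  "squeeze": 30
}}

```text
t: 3.15
tcp_pos: [0.505, -0.1497, 0.3027]
eef_rot: [-0.001, 0.158, 0.987, 0.0]
ft_force: [0.1, -0.7, 0.7]
opening: 0.0852
grip_force: 0.0
```

```bash
cat >> h.py <<'E'
from scipy.spatial.transform import Rotation as R
def wrist(save=None):
    o=bot.get_obs();f=grab("wrist",save);q=o["eef_rot"];M=np.eye(4)
    M[:3,:3]=R.from_quat([q[1],q[2],q[3],q[0]]).as_matrix();M[:3,3]=o["tcp_pos"]
    f["T"]=M@np.array(f["T_tool_cam"]);y=M[:3,1]
    print("t",round(o["t"],2),"tcp",np.round(o["tcp_pos"],4),"close-axis yaw",round(float(np.degrees(np.arctan2(y[1],y[0]))),1),"j",np.round(o["joints"],2))
    return f
E
python3 - <<'E'
from h import *
f=wrist("w1"); print(f["T"].round(3),f["vfov"],f.keys())
look(f,"wrist",TH[:5])
E
```

```text
t 3.15 tcp [ 0.505  -0.1497  0.3027] close-axis yaw 71.8 j [-0.29  0.23  0.16  1.5   0.    0.03]
[[ 0.311 -0.915 -0.256  0.439]
 [ 0.95   0.3    0.083 -0.129]
 [ 0.    -0.269  0.963  0.445]
 [ 0.     0.     0.     1.   ]] 66.24551168550144 dict_keys(['pixels', 'vfov', 'cx', 'cy', 'T_tool_cam', 'T'])
wrist battery_centre 0.85 [ 0.439 -0.208  0.059] (199, 129)
wrist red_clip_centre 0.55 [ 0.554 -0.149  0.01 ] (268, 187)
wrist red_clip_centre 0.26 [ 0.54  -0.271  0.01 ] (191, 203)
wrist tealight_centre 0.58 [ 0.647 -0.23   0.01 ] (238, 254)
wrist matchbox_centre 0.83 [0.425 0.018 0.013] (357, 64)
wrist matchbox_centre 0.57 [ 0.652 -0.087  0.015] (325, 233)
wrist matchbox_centre 0.46 [ 0.552 -0.151  0.011] (267, 186)
```

View pics/w1.png

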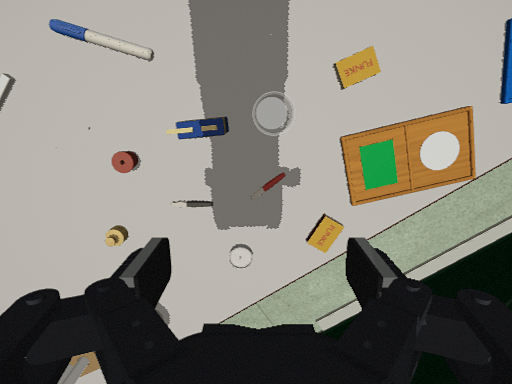

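Wrist view: battery about (199,128) with its overhanging strip to the left, red clip (250,198)-(285,174), black clip (172,204)-(213,204), tealight (241,257), right matchbox (325,233). Zooming once for exact outlines.

```bash
python3 -c "
import cv2
a=cv2.imread('pics/w1.png')[110:275,160:355]
cv2.imwrite('pics/w1c.png',cv2.resize(a,None,fx=3.6,fy=3.6,interpolation=cv2.INTER_CUBIC))"
```

```text
(no output)
```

View pics/w1c.png

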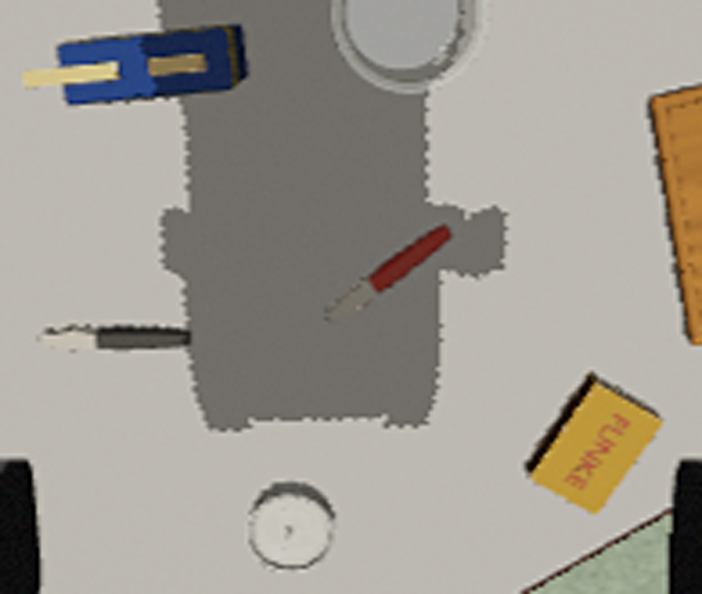

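Run:
```python
from h import *
f=wrist()
def P(pts,z): return np.array([pix2z(f,160+a/3.6-.4,110+b/3.6-.4,z)[:2] for a,b in pts])
def yaw(d): return round(float(np.degrees(np.arctan2(d[1],d[0]))),1)
for n,pts,z in [("battery",[(58,45),(230,28),(233,88),(66,104)],.058),("matchbox",[(597,376),(661,420),(596,514),(531,472)],.015)]:
    q=P(pts,z);print(n,q.mean(0).round(4),"sides",np.linalg.norm(q-np.roll(q,-1,0),axis=1).round(4),"yaws",yaw(q[1]-q[0]),yaw(q[2]-q[1]))
for n,pts,z in [("red",[(327,318),(448,232)],.007),("black",[(40,338),(190,338)],.007)]:
    q=P(pts,z);print(n,q.mean(0).round(4),np.linalg.norm(q[1]-q[0]).round(4),yaw(q[1]-q[0]),q.round(4))
print("tealight",P([(291,531)],.016),"stopper",P([(-130,186)],.02))
```

```text
t 3.45 tcp [ 0.5048 -0.1481  0.3036] close-axis yaw 72.0 j [-0.29  0.23  0.16  1.5  -0.    0.03]
battery [ 0.439  -0.2055] sides [0.0619 0.021  0.0609 0.0209] yaws 77.5 -16.8
matchbox [ 0.6535 -0.0846] sides [0.0357 0.0521 0.0365 0.0524] yaws 37.1 -47.4
red [ 0.553  -0.1493] 0.0641 108.5 [[ 0.5631 -0.1797]
 [ 0.5428 -0.119 ]]
black [ 0.5433 -0.2704] 0.0653 72.0 [[ 0.5332 -0.3015]
 [ 0.5534 -0.2394]]
tealight [[ 0.65075988 -0.22562737]] stopper [[ 0.44895665 -0.33707295]]
```

Sizes match (62x21, 36x52, 64, 65 mm). Battery first.

Request:
{"api": "servo_tool", "payload": {
  "steps": [
    [[-6.5, -5.7, -15, -0.1475, 1], [-6.5, -5.7, -15, -0.1475, 1], [-6.5, -5.7, -15, -0.1475, 1], [-6.5, -5.7, -15, -0.1475, 1], [-6.5, -5.7, -15, -0.1475, 1], [-6.5, -5.7, -15, -0.1475, 1], [-6.5, -5.7, -15, -0.1475, 1], [-6.5, -5.7, -15, -0.1475, 1], [-6.5, -5.7, -15, -0.1475, 1], [-6.5, -5.7, -15, -0.1475, 1], [0, 0, 0, 0, 1], [0, 0, 0, 0, 1]]
  ]
}}

```text
t: 4.7
tcp_pos: [0.4402, -0.2057, 0.1537]
eef_rot: [0.0, 0.779, 0.627, 0.0]
ft_force: [-0.0, 0.4, 0.8]
opening: 0.0853
grip_force: 0.0
```

Run:
```python
from h import *
f=wrist("w2");look(f,"wrist",["battery_centre","beaker_centre"])
```

```text
t 4.7 tcp [ 0.4402 -0.2057  0.1537] close-axis yaw -12.4 j [-0.44  0.21 -0.25  1.11  0.    1.35]
wrist battery_centre 0.62 [ 0.444 -0.204  0.058] (264, 189)
wrist beaker_centre 0.66 [ 0.449 -0.109  0.024] (246, 74)
```

View pics/w2.png

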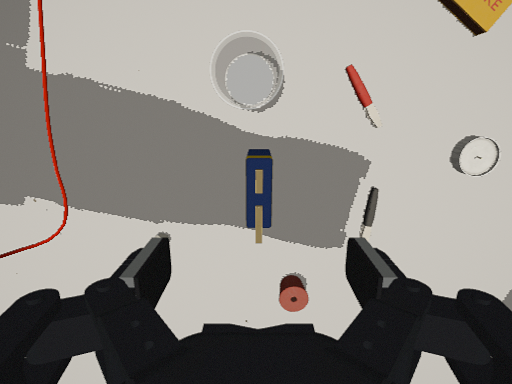

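The battery (column 259) sits straight between the fingers. Beaker (248,72) and stopper (293,295) are clear. Descend and grip.

Request:
{"api": "servo_tool", "payload": {
  "steps": [
    [[0, 0, -35, 0, 1], [0, 0, -35, 0, 1], [0, 0, -35, 0, 1], [0, 0, -26, 0, 1], [0, 0, 0, 0, 1], [0, 0, 0, 0, 0], [0, 0, 0, 0, 0], [0, 0, 0, 0, 0], [0, 0, 0, 0, 0], [0, 0, 0, 0, 0], [0, 0, 0, 0, 0], [0, 0, 0, 0, 0], [0, 0, 0, 0, 0]]
  ],
  "squeeze": 40
}}

```text
t: 6.15
tcp_pos: [0.4407, -0.2063, 0.0233]
eef_rot: [0.001, 0.78, 0.625, 0.0]
ft_force: [-0.4, 0.1, 7.3]
opening: 0.0217
grip_force: 39.8
```

Request:
{"api": "servo_tool", "payload": {
  "steps": [
    [[0, 0, 46, 0, 0], [0, 0, 46, 0, 0], [0, 0, 46, 0, 0], [5, 38, 0, 0, 0], [5, 38, 0, 0.135, 0], [5, 38, 0, 0.135, 0], [5, 38, 0, 0.135, 0], [5, 38, 0, 0.135, 0], [5, 38, 0, 0.135, 0], [5, 38, 0, 0.135, 0], [5, 38, 0, 0.135, 0], [5, 38, 0, 0.135, 0], [5, 38, 0, 0.135, 0], [5, 38, 0, 0.135, 0], [5, 38, 0, 0.135, 0], [5, 38, 0, 0.135, 0], [5, 38, 0, 0, 0], [5, 37, 0, 0, 0], [0, 0, 0, 0, 0]]
  ]
}}

```text
t: 8.05
tcp_pos: [0.5152, 0.3671, 0.1597]
eef_rot: [0.0, 0.084, 0.997, 0.001]
ft_force: [0.6, -0.3, -2.0]
opening: 0.0216
grip_force: 40.3
```

Request:
{"api": "servo_tool", "payload": {
  "steps": [
    [[0, 0, -40, 0, 0], [0, 0, -40, 0, 0], [0, 0, -30, 0, 0], [0, 0, -12, 0, 0]]
  ]
}}

```text
t: 8.45
tcp_pos: [0.5132, 0.3612, 0.0353]
eef_rot: [-0.002, 0.085, 0.996, -0.002]
ft_force: [-0.1, -0.5, -1.5]
opening: 0.0219
grip_force: 40.4
```

Run:
```python
from h import *
f=wrist("w3");look(f,"wrist",["battery_centre"])
```

```text
t 8.45 tcp [0.5132 0.3612 0.0353] close-axis yaw 80.2 j [ 0.61  0.53 -0.08  0.96 -0.    0.78]
wrist battery_centre 0.72 [0.501 0.361 0.068] (254, 254)
```

View pics/w3.png

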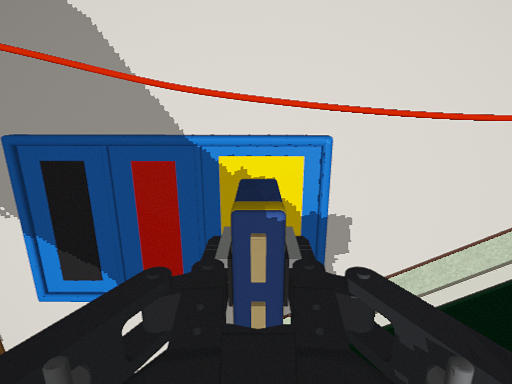

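The battery hangs over the yellow pad, centred and aligned. Lower, release, retreat.

Request:
{"api": "servo_tool", "payload": {
  "steps": [
    [[0, 0, -6, 0, 0], [0, 0, -3.5, 0, 0], [0, 0, 0, 0, 0], [0, 0, 0, 0, 0.45], [0, 0, 0, 0, 0.45], [0, 0, 0, 0, 0.45], [0, 0, 0, 0, 0.45], [0, 0, 15, 0, 0.45], [0, 0, 36, 0, 0.45], [0, 0, 40, 0, 0.45], [0, 0, 40, 0, 0.45], [0, 0, 0, 0, 0.45]]
  ]
}}

```text
t: 9.75
tcp_pos: [0.5173, 0.3646, 0.1658]
eef_rot: [0.004, 0.085, 0.996, 0.003]
ft_force: [1.8, 0.9, 0.6]
opening: 0.0389
grip_force: 0.0
```

Run:
```python
from h import *
f=wrist();look(f,"wrist",["battery_centre"])
f=grab("top","top1");look(f,"top",["battery_centre"])
a=cv2.imread('pics/top1.png')[180:260,90:190];cv2.imwrite('pics/t1c.png',cv2.resize(a,None,fx=5,fy=5))
```

```text
t 9.75 tcp [0.5173 0.3646 0.1658] close-axis yaw 80.2 j [ 0.61  0.44  0.12  1.24 -0.    0.78]
wrist battery_centre 0.58 [0.512 0.359 0.063] (250, 186)
```

Request:
{"api": "servo_tool", "payload": {
  "steps": [
    [[2.7, -36.5, 0, 0, 0.45], [2.7, -36.5, 0, 0, 0.45], [2.7, -36.5, 0, -0.1087, 0.45], [2.7, -36.5, 0, -0.1087, 0.45], [2.7, -36.5, 0, -0.1087, 0.45], [2.7, -36.5, 0, -0.1087, 0.45], [2.7, -36.5, 0, -0.1087, 0.45], [2.7, -36.5, 0, -0.1087, 0.45], [2.7, -36.5, 0, -0.1087, 0.45], [2.7, -36.5, 0, -0.1087, 0.45], [2.7, -36.5, 0, -0.1087, 0.45], [2.7, -36.5, 0, -0.1087, 0.45], [2.7, -36.5, 0, 0, 0.45], [2.9, -36.5, 0, 0, 0.45], [0, 0, -30, 0, 0.45], [0, 0, -20, 0, 0.45], [0, 0, 0, 0, 0.45], [0, 0, 0, 0, 0.45]]
  ]
}}

```text
t: 11.75
tcp_pos: [0.5523, -0.1478, 0.109]
eef_rot: [-0.001, 0.588, 0.809, -0.0]
ft_force: [-0.3, 0.4, 0.6]
opening: 0.0386
grip_force: 0.0
```

Run:
```python
from h import *
f=wrist("w4");look(f,"wrist",["red_clip_centre"])
```

```text
t 11.75 tcp [ 0.5523 -0.1478  0.109 ] close-axis yaw 17.9 j [-0.26  0.38 -0.12  1.06 -0.    1.  ]
wrist red_clip_centre 0.68 [ 0.553 -0.147  0.006] (261, 190)
```

View pics/w4.png

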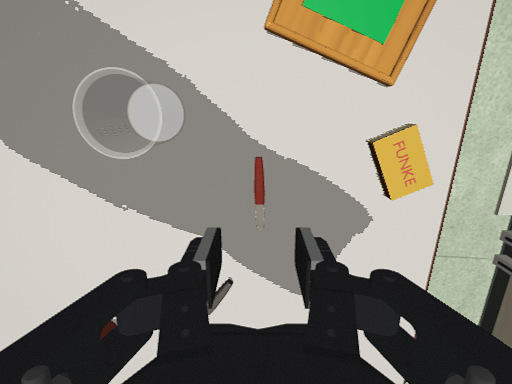

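The red clip (column 260) lies vertically between the fingers. Descend and grip.

Request:
{"api": "servo_tool", "payload": {
  "steps": [
    [[0, 0, -40, 0, 0.45], [0, 0, -40, 0, 0.45], [0, 0, -20, 0, 0.45], [0, 0, -5.5, 0, 0.45], [0, 0, 0, 0, 0.45], [0, 0, 0, 0, 0], [0, 0, 0, 0, 0], [0, 0, 0, 0, 0], [0, 0, 0, 0, 0], [0, 0, 0, 0, 0], [0, 0, 0, 0, 0], [0, 0, 0, 0, 0]]
  ],
  "squeeze": 30
}}

```text
t: 13.05
tcp_pos: [0.5543, -0.1483, 0.006]
eef_rot: [0.001, 0.588, 0.809, 0.001]
ft_force: [-0.6, 0.5, 6.3]
opening: 0.0082
grip_force: 32.2
```

Request:
{"api": "servo_tool", "payload": {
  "steps": [
    [[0, 0, 46, 0, 0], [0, 0, 46, 0, 0], [0, 0, 44, 0, 0], [-4, 37.3, 0, 0.1087, 0], [-4, 37.3, 0, 0.1087, 0], [-4, 37.3, 0, 0.1087, 0], [-4, 37.3, 0, 0.1087, 0], [-4, 37.3, 0, 0.1087, 0], [-4, 37.3, 0, 0.1087, 0], [-4, 37.3, 0, 0.1087, 0], [-4, 37.3, 0, 0.1087, 0], [-4, 37.3, 0, 0.1087, 0], [-4, 37.3, 0, 0.1087, 0], [-4, 37.3, 0, 0, 0], [-4.5, 37.7, 0, 0, 0], [0, 0, 0, 0, 0], [0, 0, -40, 0, 0], [0, 0, -40, 0, 0], [0, 0, -30, 0, 0], [0, 0, 0, 0, 0]]
  ]
}}

```text
t: 15.05
tcp_pos: [0.5023, 0.2982, 0.0273]
eef_rot: [-0.002, 0.085, 0.996, -0.002]
ft_force: [-1.1, -0.5, -0.3]
opening: 0.0081
grip_force: 31.5
```

Run:
```python
from h import *
f=wrist("w5");look(f,"wrist",["red_clip_centre","battery_centre"])
```

```text
t 15.05 tcp [0.5023 0.2982 0.0273] close-axis yaw 80.2 j [ 0.54  0.48 -0.2   0.89 -0.    0.71]
wrist red_clip_centre 0.7 [0.498 0.297 0.033] (254, 243)
```

View pics/w5.png

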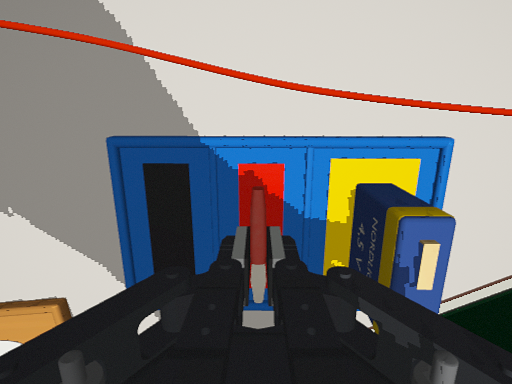

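Request:
{"api": "servo_tool", "payload": {
  "steps": [
    [[0, 0, -12, 0, 0], [0, 0, -6.5, 0, 0], [0, 0, 0, 0, 0], [0, 0, 0, 0, 0.25], [0, 0, 0, 0, 0.25], [0, 0, 0, 0, 0.25], [0, 0, 15, 0, 0.25], [0, 0, 40, 0, 0.25], [0, 0, 40, 0, 0.25], [0, 0, 43.5, 0, 0.25], [0, 0, 0, 0, 0.3]]
  ]
}}

```text
t: 16.3
tcp_pos: [0.5072, 0.3016, 0.1565]
eef_rot: [0.004, 0.085, 0.996, 0.003]
ft_force: [1.0, 2.5, -0.9]
opening: 0.0257
grip_force: 0.0
```

Request:
{"api": "servo_tool", "payload": {
  "steps": [
    [[2.6, -38, 0, 0, 0.45], [2.6, -38, 0, 0.128, 0.45], [2.6, -38, 0, 0.128, 0.45], [2.6, -38, 0, 0.128, 0.45], [2.6, -38, 0, 0.128, 0.45], [2.6, -38, 0, 0.128, 0.45], [2.6, -38, 0, 0.128, 0.45], [2.6, -38, 0, 0.128, 0.45], [2.6, -38, 0, 0.128, 0.45], [2.6, -38, 0, 0.128, 0.45], [2.6, -38, 0, 0.128, 0.45], [2.6, -38, 0, 0.128, 0.45], [2.6, -38, 0, 0, 0.45], [2.7, -38, 0, 0, 0.45], [3, -37, 0, 0, 0.45], [0, 0, -30, 0, 0.45], [0, 0, 0, 0, 0.45], [0, 0, 0, 0, 0.45]]
  ]
}}

```text
t: 18.1
tcp_pos: [0.5433, -0.2684, 0.1198]
eef_rot: [-0.0, -0.58, 0.815, 0.001]
ft_force: [0.1, 0.0, 0.1]
opening: 0.0388
grip_force: 0.0
```

Run:
```python
from h import *
f=wrist("w6");look(f,"wrist",["black_clip_centre"])
f=grab("top","top1");look(f,"top",["battery_centre","red_clip_centre"])
```

```text
t 18.1 tcp [ 0.5433 -0.2684  0.1198] close-axis yaw 160.9 j [-0.46  0.43 -0.02  1.12  0.   -1.7 ]
wrist black_clip_centre 0.87 [ 0.545 -0.271  0.014] (253, 187)
top battery_centre 0.95 [0.517 0.355 0.064] (115, 211)
top red_clip_centre 0.42 [0.507 0.296 0.016] (143, 216)
```

View pics/w6.png

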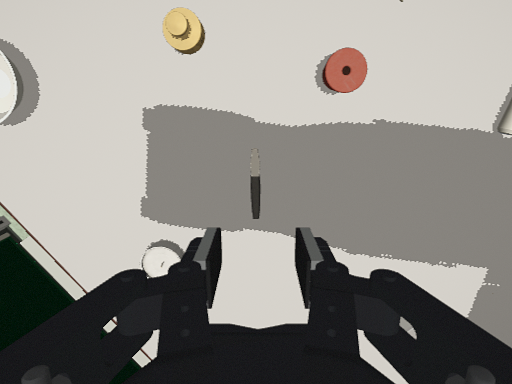

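The black clip (column 255) lies straight between the fingers and the red clip and battery sit in the tray. Descend and grip.

Request:
{"api": "servo_tool", "payload": {
  "steps": [
    [[0, 0, -45, 0, 0.45], [0, 0, -45, 0, 0.45], [0, 0, -20, 0, 0.45], [0, 0, -6, 0, 0.45], [0, 0, 0, 0, 0.45], [0, 0, 0, 0, 0], [0, 0, 0, 0, 0], [0, 0, 0, 0, 0], [0, 0, 0, 0, 0], [0, 0, 0, 0, 0], [0, 0, 0, 0, 0], [0, 0, 0, 0, 0]]
  ]
}}

```text
t: 19.55
tcp_pos: [0.5452, -0.2695, 0.0061]
eef_rot: [0.001, -0.58, 0.815, -0.001]
ft_force: [0.3, -0.2, 7.6]
opening: 0.0086
grip_force: 32.4
```

Request:
{"api": "servo_tool", "payload": {
  "steps": [
    [[0, 0, 46, 0, 0], [0, 0, 46, 0, 0], [0, 0, 44, 0, 0], [-3.3, 37, 0, 0, 0], [-3.5, 37, 0, -0.128, 0], [-3.5, 37, 0, -0.128, 0], [-3.5, 37, 0, -0.128, 0], [-3.5, 37, 0, -0.128, 0], [-3.5, 37, 0, -0.128, 0], [-3.5, 37, 0, -0.128, 0], [-3.5, 37, 0, -0.128, 0], [-3.5, 37, 0, -0.128, 0], [-3.5, 37, 0, -0.128, 0], [-3.5, 37, 0, -0.128, 0], [-3.5, 37, 0, -0.128, 0], [-3.5, 37, 0, 0, 0], [-3.5, 34.5, 0, 0, 0], [-3.5, 0, -40, 0, 0], [0, 0, -40, 0, 0], [0, 0, -30, 0, 0]]
  ]
}}

```text
t: 21.55
tcp_pos: [0.4911, 0.2468, 0.0291]
eef_rot: [0.0, 0.085, 0.996, -0.0]
ft_force: [-0.4, -0.4, -0.8]
opening: 0.0083
grip_force: 31.5
```

Run:
```python
from h import *
f=wrist("w7");look(f,"wrist",["black_clip_centre","red_clip_centre"])
```

```text
t 21.55 tcp [0.4911 0.2468 0.0291] close-axis yaw 80.3 j [ 0.47  0.42 -0.3   0.85 -0.    0.64]
wrist black_clip_centre 0.8 [0.485 0.249 0.032] (260, 236)
wrist red_clip_centre 0.7 [0.499 0.297 0.017] (348, 235)
```

View pics/w7.png

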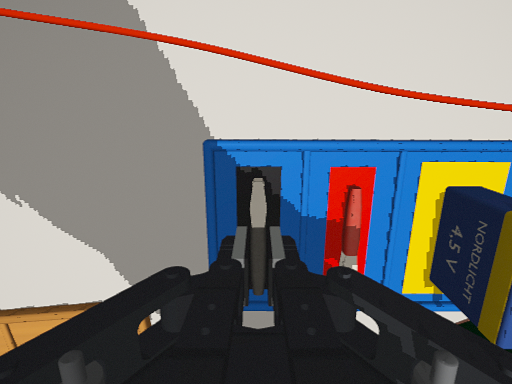

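The black clip is over its pad, and the red clip and battery rest well. Release, then on to the tealight.

Request:
{"api": "servo_tool", "payload": {
  "steps": [
    [[3, 0, -12, 0, 0], [0, 0, -6.5, 0, 0], [0, 0, 0, 0, 0], [0, 0, 0, 0, 0.25], [0, 0, 0, 0, 0.25], [0, 0, 0, 0, 0.25], [0, 0, 15, 0, 0.25], [0, 0, 40, 0, 0.25], [0, 0, 40, 0, 0.25], [0, 0, 43.5, 0, 0.25]]
  ]
}}

```text
t: 22.7
tcp_pos: [0.4941, 0.2462, 0.1515]
eef_rot: [-0.0, 0.085, 0.996, -0.0]
ft_force: [0.7, 0.4, -1.0]
opening: 0.0213
grip_force: 0.0
```

Request:
{"api": "servo_tool", "payload": {
  "steps": [
    [[12, -36.4, 0, 0, 0.75], [12, -36.4, 0, 0, 0.75], [12, -36.4, 0, 0, 0.75], [12, -36.4, 0, 0, 0.75], [12, -36.4, 0, 0, 0.75], [12, -36.4, 0, 0, 0.75], [12, -36.4, 0, 0, 0.75], [12, -36.4, 0, 0, 0.75], [12, -36.4, 0, 0, 0.75], [12, -36.4, 0, 0, 0.75], [12, -36.4, 0, 0, 0.75], [12, -36.4, 0, 0, 0.75], [13, -36.7, 0, 0, 0.75], [0, 0, -30, 0, 0.75], [0, 0, 0, 0, 0.75], [0, 0, 0, 0, 0.75]]
  ]
}}

```text
t: 24.3
tcp_pos: [0.6509, -0.2265, 0.12]
eef_rot: [-0.001, 0.085, 0.996, 0.0]
ft_force: [-0.4, 1.0, 0.2]
opening: 0.0639
grip_force: 0.0
```

Run:
```python
from h import *
f=wrist("w8");look(f,"wrist",["tealight_centre","matchbox_centre"])
f=grab("top","top2");look(f,"top",TH[:3]+TH[7:])
```

```text
t 24.3 tcp [ 0.6509 -0.2265  0.12  ] close-axis yaw 80.2 j [-0.33  0.57  0.22  1.23  0.   -0.16]
wrist tealight_centre 0.97 [ 0.648 -0.23   0.007] (254, 187)
top battery_centre 0.62 [0.517 0.357 0.063] (115, 211)
top black_clip_centre 0.66 [0.49  0.241 0.018] (162, 222)
top beaker_centre 0.49 [ 0.46  -0.092  0.018] (285, 231)
```

View pics/w8.png

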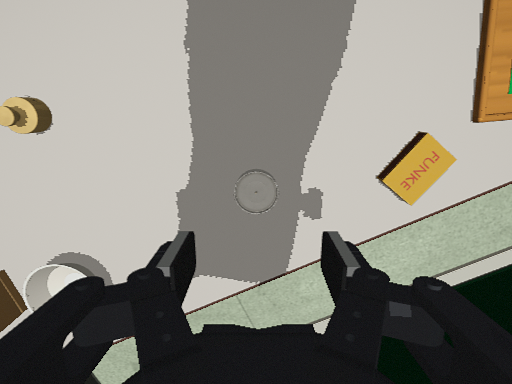

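Tealight at (256,191), centred between the fingers, with the dish and matchbox well clear. Grip it.

Request:
{"api": "servo_tool", "payload": {
  "steps": [
    [[-1, -1, -45, 0, 0.75], [0, 0, -45, 0, 0.75], [0, 0, -20, 0, 0.75], [0, 0, -5, 0, 0.75], [0, 0, 0, 0, 0.75], [0, 0, 0, 0, 0], [0, 0, 0, 0, 0], [0, 0, 0, 0, 0], [0, 0, 0, 0, 0], [0, 0, 0, 0, 0], [0, 0, 0, 0, 0], [0, 0, 0, 0, 0]]
  ]
}}

```text
t: 26.0
tcp_pos: [0.652, -0.2284, 0.0077]
eef_rot: [0.002, 0.085, 0.996, -0.001]
ft_force: [-1.1, 0.1, 6.0]
opening: 0.0392
grip_force: 25.9
```

Request:
{"api": "servo_tool", "payload": {
  "steps": [
    [[0, 0, 45, 0, 0], [0, 0, 45, 0, 0], [-7.5, 37.6, 0, 0.09, 0], [-7.5, 37.6, 0, 0, 0], [-7.5, 37.6, 0, 0, 0], [-7.5, 37.6, 0, 0, 0], [-7.5, 37.6, 0, 0, 0], [-7.5, 37.6, 0, 0, 0], [-7.5, 37.6, 0, 0, 0], [-7.5, 37.6, 0, 0, 0], [-7.5, 37.7, 0, 0, 0], [0, 0, 0, 0, 0], [0, 0, -40, 0, 0], [0, 0, -25, 0, 0], [0, 0, -12, 0, 0], [0, 0, -5.5, 0, 0], [0, 0, 0, 0, 0]]
  ]
}}

```text
t: 27.7
tcp_pos: [0.584, 0.1102, 0.0135]
eef_rot: [0.001, 0.041, 0.999, 0.0]
ft_force: [0.9, 0.1, 1.5]
opening: 0.0361
grip_force: 28.7
```

Request:
{"api": "servo_tool", "payload": {
  "steps": [
    [[0, 0, 0, 0, 0.65], [0, 0, 0, 0, 0.65], [0, 0, 0, 0, 0.65], [0, 0, 0, 0, 0.65], [0, 0, 15, 0, 0.65], [0, 0, 40, 0, 0.65], [0, 0, 52, 0, 0.65]]
  ]
}}

```text
out of range
```

Request:
{"api": "servo_tool", "payload": {
  "steps": [
    [[0, 0, 0, 0, 0.6], [0, 0, 0, 0, 0.6], [0, 0, 0, 0, 0.6], [0, 0, 0, 0, 0.6], [0, 0, 15, 0, 0.6], [0, 0, 45, 0, 0.6], [0, 0, 47, 0, 0.7], [11, -32, 0, -0.129, 0.7], [12, -33, 0, -0.129, 0.7], [12, -33, 0, -0.129, 0.7], [12, -33, 0, -0.129, 0.7], [12, -33, 0, -0.129, 0.7], [12, -32, 0, -0.13, 0.7], [0, 0, 0, 0, 0.7], [0, 0, 0, 0, 0.7]]
  ]
}}

```text
t: 29.2
tcp_pos: [0.6541, -0.0862, 0.1195]
eef_rot: [-0.0, 0.415, 0.91, -0.0]
ft_force: [-0.3, 0.5, 0.2]
opening: 0.0601
grip_force: 0.0
```

Run:
```python
from h import *
f=wrist("w9");look(f,"wrist",["tealight_centre","matchbox_centre"])
```

```text
t 29.2 tcp [ 0.6541 -0.0862  0.1195] close-axis yaw 40.9 j [-0.13  0.52  0.13  1.18  0.    0.73]
wrist matchbox_centre 0.7 [ 0.655 -0.087  0.014] (259, 192)
```

View pics/w9.png

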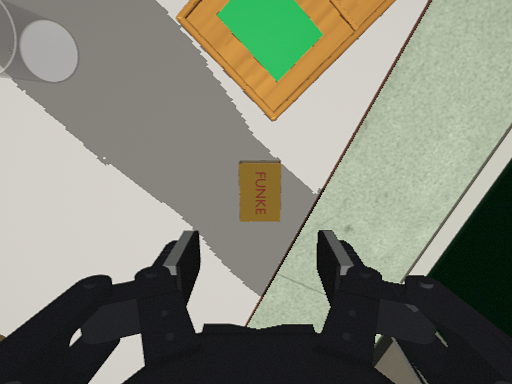

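The matchbox (260,191) is squared up between the fingers. Grip and carry it to the green pad.

Request:
{"api": "servo_tool", "payload": {
  "steps": [
    [[0, 0, -45, 0, 0.7], [0, 0, -45, 0, 0.7], [0, 0, -20, 0, 0.7], [0, 0, -4, 0, 0.7], [0, 0, 0, 0, 0.7], [0, 0, 0, 0, 0], [0, 0, 0, 0, 0], [0, 0, 0, 0, 0], [0, 0, 0, 0, 0], [0, 0, 0, 0, 0], [0, 0, 0, 0, 0], [0, 0, 0, 0, 0]]
  ]
}}

```text
t: 30.55
tcp_pos: [0.6556, -0.0854, 0.0079]
eef_rot: [0.002, 0.415, 0.91, 0.001]
ft_force: [-0.8, 1.4, 7.1]
opening: 0.0365
grip_force: 30.4
```

Request:
{"api": "servo_tool", "payload": {
  "steps": [
    [[0, 0, 45, 0, 0], [0, 0, 35, 0, 0], [-13, 17, 0, 0.129, 0], [-13, 17.5, 0, 0.129, 0], [-13, 17.5, 0, 0.129, 0], [-13, 17.5, 0, 0.129, 0], [-13, 17.5, 0, 0.129, 0], [-13.5, 17.5, 0, 0.13, 0], [0, 0, 0, 0, 0], [0, 0, -40, 0, 0], [0, 0, -20, 0, 0], [0, 0, -9, 0, 0], [0, 0, -4, 0, 0], [0, 0, 0, 0, 0]]
  ]
}}

```text
t: 31.95
tcp_pos: [0.5764, 0.0186, 0.0141]
eef_rot: [0.001, 0.041, 0.999, -0.0]
ft_force: [0.1, -1.0, 0.7]
opening: 0.0362
grip_force: 30.4
```

Request:
{"api": "servo_tool", "payload": {
  "steps": [
    [[0, 0, 0, 0, 0.6], [0, 0, 0, 0, 0.6], [0, 0, 0, 0, 0.6], [0, 0, 0, 0, 0.6], [0, 0, 15, 0, 0.6], [0, 0, 45, 0, 0.6], [0, 0, 47, 0, 0.6], [0, 0, 40, 0, 0.6], [-20, 0, 40, 0, 0.6], [-40, 0, 20, 0, 0.6], [-40, 10, 0, 0, 0.6], [-40, 20, 0, 0, 0.6], [-20, 20, 0, 0, 0.6], [0, 0, 0, 0, 0.6], [0, 0, 0, 0, 0.6]]
  ]
}}

```text
t: 33.45
tcp_pos: [0.4158, 0.0693, 0.2202]
eef_rot: [0.001, 0.04, 0.999, -0.0]
ft_force: [0.1, 1.0, 0.4]
opening: 0.0512
grip_force: 0.0
```

Run:
```python
from h import *
f=wrist("w10");look(f,"wrist",TH[:5])
f=grab("top","top3");look(f,"top",TH[7:])
a=cv2.imread("pics/top3.png")[80:300,80:480];b=cv2.imread("pics/w10.png")
cv2.imwrite("pics/end.png",np.vstack([cv2.resize(a,(512,282)),cv2.resize(b,(512,384))[:310]]))
```

```text
t 33.45 tcp [0.4158 0.0693 0.2202] close-axis yaw 85.4 j [ 0.17  0.06 -0.25  1.25 -0.    0.24]
wrist battery_centre 0.93 [0.519 0.351 0.031] (494, 236)
wrist battery_centre 0.65 [0.489 0.248 0.013] (404, 214)
wrist battery_centre 0.41 [0.573 0.019 0.018] (230, 286)
wrist red_clip_centre 0.86 [0.504 0.296 0.02 ] (444, 224)
wrist black_clip_centre 0.74 [0.493 0.247 0.018] (405, 218)
wrist tealight_centre 0.68 [0.578 0.109 0.017] (297, 285)
wrist tealight_centre 0.45 [0.501 0.296 0.018] (444, 222)
wrist tealight_centre 0.42 [0.572 0.065 0.002] (264, 277)
wrist matchbox_centre 0.69 [0.57  0.019 0.022] (230, 286)
wrist matchbox_centre 0.59 [0.425 0.017 0.015] (216, 179)
top beaker_centre 0.75 [ 0.458 -0.114  0.002] (293, 232)
top weight_centre 0.64 [ 0.556 -0.407  0.021] (402, 194)
top stopper_centre 0.46 [ 0.451 -0.341  0.029] (380, 233)
top stopper_centre 0.37 [ 0.456 -0.115  0.004] (294, 233)
```

View pics/end.png

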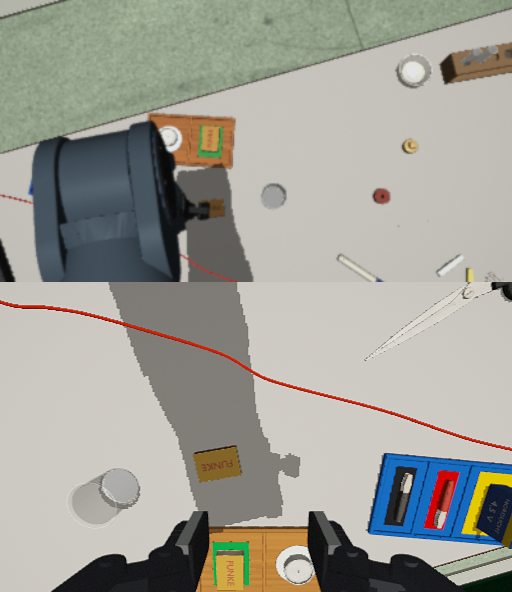

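All five things rest in the middle of their pads (network readings within about 8 mm of the pad centres), and the bystanders are where they were. Handing in.

```bash
python3 -c "
from workcell import bot
print(bot.finish_job())"
```

```text
the job is handed in; nothing more can be done
None
```

Both kits are made up and the job is handed in at about 34 s of the 128 s: all five things read within about 8 mm of their pad centres in the last pictures, and the beaker, weight and stopper had not visibly moved; the hand-in returned no verdict.

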